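# Load a milling jar onto the roller mill

### The job

Load the red-capped porcelain milling jar onto the roller mill. It stands in a caddy with only its cap end in reach, so first park it on the wooden angled rest, lying along the two dowels with its foot on the ledge and its cap high, and let go of it, so that it can be taken by its side. Then lay it gently on the two rollers, between the end plates, its cap pointing away from the thick blue belt guard, released and still; do not tip over the stain bottle that shares the caddy.

Things in the scene. Friction and masses are not known exactly. Their poses are not given: they have to be found in the camera images.
- jar_center (a point): Centre of the loose milling jar, half-way along its axis: white porcelain, thin blue band, red screw cap, 114 mm long, 0.2-0.37 kg. Body 52 mm across, straight for 80 mm from the flat foot; cap 36 mm across, the last 26 mm. z runs from foot to cap: foot at z = -57 mm, middle of the body -15, centre of mass about -7, cap +31 to +57. It starts upright in one compartment of the caddy.
- jar_cap (a point): Centre of the jar's red cap, on the jar's axis 44 mm from jar_center; same axes.
- caddy: Fixed open wooden caddy, 154 x 84 mm, 60 mm high: two compartments of 68 x 72 mm in a row along its x, centres 37 mm either side of its origin; walls and floor 6 mm. Origin at the centre of its underside, z up.
- caddy_bottle: Loose stain bottle, 38 mm across, 59 mm high, upright in the caddy's other compartment; origin at its underside, z up.
- rest_bed (a point): Where the centre of the parked jar's foot sits on the angled rest, 76 mm above the table. z runs up the slope, 45 degrees from vertical: a parked jar's own z lies along it, cap high. x is level, across the slope; y points squarely out of the slope, upwards.
- rest: The fixed wooden rest: base board 92 x 114 mm, 115 mm high in all; origin at the centre of its underside, z up. Behind the jar's axis (along -y of rest_bed) lie two 12 mm dowels, tops 22 mm behind it, 15 mm either side, on a 66 mm wide board 34 mm behind it. Dowels and board end 76-80 mm up from the ledge, so the cap stands clear. The ledge under the foot reaches to 6 mm behind the axis.
- mill_bed (a point): Where the jar's centre belongs on the roller mill: on the axis of a jar lying on the rollers, midway between the end plates, 114 mm above the table. y runs level along the rollers towards the belt guard (the cap must point to -y), x is level across them, z up.
- mill: The fixed roller mill: grey housing 122 x 198 mm, blue end plates; origin under mill_bed on the table. Two black free-turning rollers, 22 mm across, axes 38 mm apart, tops 21 mm below mill_bed. Inner faces of the end plates 68 mm either side of mill_bed along y, tops 4 mm below it. The belt guard is the thick blue block behind the +y end plate, from 78 to 110 mm along +y, its top 20 mm above mill_bed.
Mind the look-alikes: they are no part of the job. There is more than one size of the part that bears jar_center; the job needs the larger.

How it is judged:
On the way:
1. the jar is parked on the angled rest, lying along the slope on the dowels with its foot at the ledge and its cap high, and is let go (x of jar_center in the frame of rest_bed between -0.008 and 0.008 m and y of jar_center in the frame of rest_bed between -0.008 and 0.008 m and z of jar_center in the frame of rest_bed between 0.047 and 0.069 m and z of jar_cap in the frame of rest_bed above 0.085 m and angle between the z axis of jar_center and the z axis of rest_bed, either way round below 0.15 rad and contact force between the fingers and mill_jar below 0.05 N), for 0.2 s.
At the end, for the whole second after the job is handed in: The jar lies at rest on both rollers between the end plates: its centre within 6 mm across, 5 mm in height and 14 mm along of the middle of the bed, its axis within 0.1 rad of the rollers, its cap away from the belt guard (x of jar_center in the frame of mill_bed between -0.006 and 0.006 m and y of jar_center in the frame of mill_bed between -0.014 and 0.014 m and z of jar_center in the frame of mill_bed between -0.005 and 0.005 m and y of jar_cap in the frame of mill_bed below -0.025 m and angle between the z axis of jar_center and the y axis of mill_bed, either way round below 0.1 rad and linear speed of mill_jar below 0.02 m/s); the robot touches nothing.
It fails at once if the bottle in the caddy is tipped over (angle between caddy_bottle's own z axis and vertical above 0.6 rad).
It fails at once if the jar is dropped on or rammed into the mill (over 35 N) (contact force between mill_jar and mill above 35 N).
It also fails if it takes over 54 s, if anything falls off the work surface, if the arm or the gripper's body presses on something with over 40 N, if the wrist force passes 120 N, or if a joint passes its speed limit or range.

### The arm

A 6-joint arm with a two-finger parallel gripper is mounted at the origin on a cart in front of the work surface, level with it; the furniture and walls round the work are solid. World frame = base frame: x ahead of the robot, y to its left, z up, the work surface at z = 0. Lengths are in m, angles in rad, forces in N, time in s.
With the tool pointing down it reaches from about 0.35 to 0.975 m from the base axis. Payload 4.9 kg.
Tool frame: the origin (TCP) lies midway between the tips of the shut fingers; the grasp point (between the pads) lies 19 mm behind it; z points along the fingers, y is the line along which they close (so a half turn about z gives the same grasp; the last joint's range is limited). The gripper opens to 85 mm and grips with 20 to 120 N. Pads are 22 mm wide; open, the fingers measure 114 mm over their backs; the gripper's body (76 mm by 85 mm) begins 54 mm behind the grasp point. The pads swing forward as they close: fully open they stand 13 mm farther back than shut.
Start: joints at [-1.424, 0.053, 1.613, -0, 1.476, -0.119], TCP at [0.164, -0.603, 0.231] pointing down, gripper open.
Joint ranges: [-3.01, 3.01], [-1.01, 2.22], [0.06, 2.58], [-1.02, 4.17], [0.09, 2.62], [-3.14, 3.14]. Speed limits (rad/s): [2.57, 2.57, 3.14, 3.14, 3.14, 3.14].

### API

Orientations are given as a unit quaternion [w, x, y, z].
In Python, from plant import state, grab_frame, camera_info, job_done, spot_in, masks_of, pinpoint gives the robot as it stands.
- The arm moves only by the shell command python3 -m handwheel 'ROWS' [OPENING]. ROWS is JSON, a list that holds one entry, the list of rows, each a list of 6 numbers: the shift along the world's x, y, z in m, then the turn, a rotation vector about the world's x, y, z in degrees. In form: [[[tx, ty, tz, ax, ay, az], ...]]. A call has 1 to 20 rows; each row shifts and turns the commanded pose from where the row before left it; what a row does not reach is not made up. A row lasts 1/12 s, in which the tool goes at most 41.7 mm and 7.16 degrees, less where a joint would pass 70% of its speed; a pose out of reach is approached as far as the arm can. A call is refused whole if a number of a shift passes 0.0417 or a number of a turn 7.16, either way. A call with a gripper value outside its range is refused whole. OPENING is the opening, from 0 (shut) to 1 (fully open), set as the call begins (- or left out, the last holds). The fingers move at their own pace and stop on an object; the grip force is fixed at half the most. Time passes only in rows, so rows that do not move let the fingers close. It gives the time, the measured TCP pose, the force, the opening and the grip force at its end, in the units of the state.
- state(): the state, without advancing time (a new reading comes with each control period).
- grab_frame(name): name is "scene" or "side" or "wrist"; returns (picture, depth): 420x560x3 uint8, blue, green, red; 420x560 float32, m along the optical axis (not along the pixel's ray), 0 where there is no reading.
- camera_info(name): a dict with "fx", "fy", "cx", "cy" (pixels), "distortion" ([k1, k2, p1, p2, k3] as OpenCV has them; the pictures are not rectified), "T" (4x4, takes a point from camera to world coordinates). Camera axes: x right, y up, looking along -z (the intrinsics and any distortion apply to the point x, -y, -z); pixel columns grow to the right and rows downward; lengths in m; the calibration is good to about 2 mm. A picture is of the moment at which its call begins: read the wrist's pose just before it. camera_info takes no time and is no camera call; for the wrist camera it gives the pose at the moment of the call.
- job_done(): hands the job in; it is judged then, once.
Trained networks look in the newest picture that a camera, given by its name, has taken for a name from the list of things; names that differ only in an ending like _2 or _b are one class to them, and where a whole thing is asked for, a point or a joint stands for the part that bears it (a point fixed in the world has none). Each returns a list of dicts, best first, with "conf" (0 to 1); they miss things now and then, are a little off and sometimes report something else, mostly with a low value. They report only what shows in the picture. A call takes as long as a camera call. They do not tell look-alikes from the thing itself.
- spot_in(camera, thing): "box" ([left, top, width, height] in pixels, round what is visible of it).
- masks_of(camera, thing): "region" (420x560 bool, what is visible of it) and "box" ([left, top, width, height] in pixels, round what is visible of it).
- pinpoint(camera, thing): "position" ([column, row] in pixels: a listed point, or the origin of a listed thing).
The state is a dict: "time": time; "joint_pos": joint angles; "joint_vel": joint speeds; "joint_efforts": joint torques, N m; "tool_pos": TCP position; "tool_rot": TCP orientation; "contact_force": force on the tool from outside, world axes, zero at the start; "ft_torque": the same for the moment, N m; "gripper_width": opening from 0.0 (shut) to 1.0 (fully open); "grasp_force": force on a finger pad.
Only numpy, scipy, OpenCV 4.12 (cv2) and the standard library are available. Lean on these libraries where they do the work, as an engineer would, in place of code of your own. Each camera call takes 0.05 s, during which the arm holds its last target. There are 200 camera calls.

## Working session

There is one attempt and no reset: what is moved stays moved. The work goes in short steps, Python scripts to look and compute and a shell command to move; the robot and the scene stay as the last step left them, time stands still between calls to the robot, and variables do not carry over. Pictures are saved under pics/ and viewed, at most 10 in all, crops included, and the job is handed in when it is done.

```bash
ls; mkdir -p pics; cat > h.py <<'E'
import numpy as np, cv2
from plant import *
def pix2world(cam,uv,depth=None,z=None,info=None):
    c=info or camera_info(cam)
    K=np.array([[c['fx'],0,c['cx']],[0,c['fy'],c['cy']],[0,0,1.]])
    uv=np.asarray(uv,float).reshape(-1,1,2)
    n=cv2.undistortPoints(uv,K,np.array(c['distortion'],float)).reshape(-1,2)
    d=np.c_[n[:,0],-n[:,1],-np.ones(len(n))]
    T=np.array(c['T']); dw=d@T[:3,:3].T
    if depth is not None: return T[:3,3]+dw*np.asarray(depth).reshape(-1,1)
    return T[:3,3]+dw*((z-T[2,3])/dw[:,2])[:,None]
def world2pix(cam,P,info=None):
    c=info or camera_info(cam)
    K=np.array([[c['fx'],0,c['cx']],[0,c['fy'],c['cy']],[0,0,1.]])
    T=np.array(c['T']); p=(np.atleast_2d(P)-T[:3,3])@T[:3,:3]
    return cv2.projectPoints((p*[1,-1,-1]).reshape(-1,1,3),np.zeros(3),np.zeros(3),K,np.array(c['distortion'],float))[0].reshape(-1,2)
def cloud(cam,D,mask,info=None):
    r,c=np.nonzero(mask&(D>0)); return pix2world(cam,np.c_[c,r],D[r,c],info=info),r,c
E
python3 - <<'E'
from h import *
np.set_printoptions(precision=3,suppress=True)
for cam in ['scene','side']:
    I,D=grab_frame(cam); cv2.imwrite(f'pics/{cam}0.png',I); np.savez(f'{cam}0.npz',I=I,D=D)
    print(cam,np.array(camera_info(cam)['T']).round(3).tolist())
    for t in ['jar_center','jar_cap','caddy','caddy_bottle','rest_bed','rest','mill_bed','mill']:
        for r in pinpoint(cam,t):
            u=np.array(r['position']); i=u.round().astype(int)
            d=D[i[1],i[0]] if 0<=i[0]<560 and 0<=i[1]<420 else 0
            print(t,round(r['conf'],2),u.round(1),pix2world(cam,u,[d])[0] if d>0 else None)
E
```

```text
pics
scene [[0.927, 0.319, -0.198, 0.459], [-0.375, 0.798, -0.472, -0.286], [0.007, 0.512, 0.859, 0.813], [0.0, 0.0, 0.0, 1.0]]
jar_center 0.79 [381.7 243.6] [ 0.782 -0.018  0.078]
jar_center 0.64 [338.8 265.8] [ 0.674 -0.04   0.11 ]
jar_cap 0.92 [386.4 240.6] [ 0.791 -0.018  0.085]
jar_cap 0.71 [337.5 258.6] [ 0.675 -0.03   0.119]
caddy 0.96 [319.5 280.9] [ 0.645 -0.033  0.047]
caddy_bottle 0.71 [296.5 291.1] [ 0.597 -0.033  0.041]
rest_bed 0.69 [216.7 261.7] [ 0.475  0.102 -0.001]
rest 0.96 [229.9 291.9] [ 0.477 -0.009  0.097]
mill_bed 0.87 [181.2 190.6] [0.453 0.258 0.063]
mill 0.82 [193.2 213. ] [0.462 0.196 0.061]
side [[1.0, -0.011, 0.018, 0.638], [0.022, 0.588, -0.809, -0.696], [-0.002, 0.809, 0.588, 0.683], [0.0, 0.0, 0.0, 1.0]]
jar_center 0.78 [356.1 271.6] [ 0.788 -0.026  0.064]
jar_center 0.7 [296.  270.8] [ 0.672 -0.046  0.083]
jar_cap 0.8 [301.2 255.8] [ 0.681 -0.039  0.114]
jar_cap 0.58 [354.7 264.5] [ 0.785 -0.02   0.076]
caddy 0.65 [282.6 290.4] [ 0.648 -0.058  0.044]
caddy_bottle 0.6 [261.7 287.1] [ 0.608 -0.053  0.047]
rest_bed 0.72 [196.3 234.7] [0.449 0.161 0.001]
rest 0.89 [203.1 271.4] [ 0.493 -0.021  0.055]
rest 0.51 [198.4 176.3] [0.445 0.275 0.089]
mill_bed 0.95 [198.1 178.4] [0.446 0.265 0.09 ]
mill_bed 0.69 [260.8 288.2] [ 0.606 -0.052  0.043]
mill 0.7 [206.4 216.6] [0.479 0.148 0.063]
```

View pics/scene0.png

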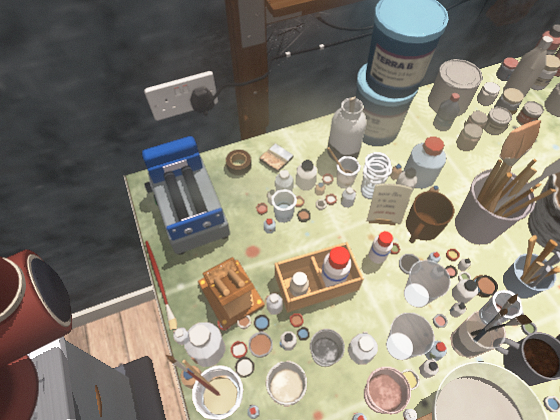

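View pics/side0.png

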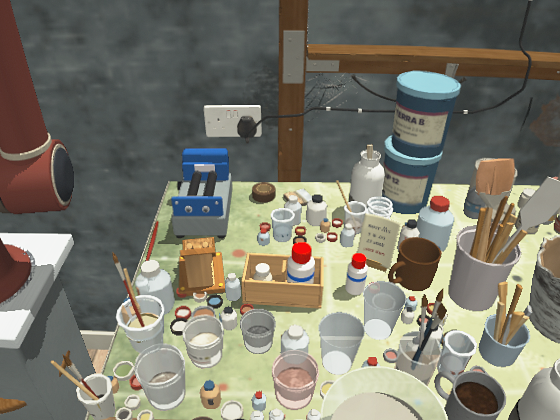

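In scene view, the red-capped white jars are the one in the caddy at (338,262), the smaller one on the table at (383,245), and tiny ones at (270,225), (440,350) and (427,150). I choose the larger, caddy one. The mill is at (187,195) with its guard at the far end (172,153), and the rest is at (230,290). Next: fits and one close crop.

```bash
python3 - <<'E'
from h import *
np.set_printoptions(precision=4,suppress=True)
ims=[]
for cam,(x0,y0) in [('scene',(170,220)),('side',(140,215))]:
    f=np.load(cam+'0.npz');I,D=f['I'],f['D']
    ims.append(cv2.resize(I[y0:y0+110,x0:x0+200],None,fx=4,fy=4,interpolation=cv2.INTER_CUBIC)[:, :800])
    P,r,c=cloud(cam,D,np.ones(D.shape,bool)); hsv=cv2.cvtColor(I,cv2.COLOR_BGR2HSV)[r,c].astype(int)
    red=((hsv[:,0]<8)|(hsv[:,0]>172))&(hsv[:,1]>150)&(hsv[:,2]>100)
    s=red&(abs(P[:,2]-.118)<.008)&(abs(P[:,0]-.675)<.05)&(abs(P[:,1]+.03)<.05)
    m=P[s]; top=m[m[:,2]>np.percentile(m[:,2],50)-.004]
    print(cam,'cap n',s.sum(),'z',np.percentile(m[:,2],[10,50,95]),'x',m[:,0].min(),m[:,0].max(),'y',m[:,1].min(),m[:,1].max(), cv2.minEnclosingCircle(top[:,:2].astype(np.float32)))
    # caddy rim
    s=(abs(P[:,2]-.060)<.006)&(abs(P[:,0]-.64)<.1)&(abs(P[:,1]+.035)<.08)&(hsv[:,0]>5)&(hsv[:,0]<22)&(hsv[:,1]>70)
    print(' caddy',s.sum(),cv2.minAreaRect(P[s,:2].astype(np.float32)))
    # mill blue
    blue=(hsv[:,0]>100)&(hsv[:,0]<125)&(hsv[:,1]>140)&(abs(P[:,0]-.45)<.12)&(P[:,1]>.1)&(P[:,1]<.42)
    for z in(.110,.134):
        s=blue&(abs(P[:,2]-z)<.005); print(' blue',z,s.sum(),cv2.minAreaRect(P[s,:2].astype(np.float32)) if s.sum()>5 else'')
    s=(abs(P[:,0]-.45)<.07)&(abs(P[:,1]-.24)<.07)&(hsv[:,2]<70)&(P[:,2]>.083)&(P[:,2]<.1)
    print(' rollers',s.sum(),cv2.minAreaRect(P[s,:2].astype(np.float32)), np.percentile(P[s,2],[50,98]))
    # rest: slope plane & top
    s=(abs(P[:,0]-.48)<.08)&(P[:,1]>-.09)&(P[:,1]<.08)&(P[:,2]>.02)&(P[:,2]<.125)&(hsv[:,0]>5)&(hsv[:,0]<22)&(hsv[:,1]>70)
    q=P[s]; print(' rest',s.sum(),q.min(0),q.max(0)); np.save(cam+'rest.npy',np.c_[q,r[s],c[s]])
    t=q[:,2]>.105; print('  top',t.sum(),q[t].mean(0),cv2.minAreaRect(q[t,:2].astype(np.float32)))
cv2.imwrite('pics/crop1.png',np.vstack(ims)[:,:800] if 0 else cv2.resize(np.vstack(ims),(545,600)))
E
```

```text
scene cap n 298 z [0.1165 0.1186 0.1207] x 0.6638555112096551 0.6989815689800334 y -0.04359148391605669 -0.007362425285461327 ((0.6821517944335938, -0.025285204872488976), 0.01849934831261635)
 caddy 746 ((0.6492814421653748, -0.01751796156167984), (0.08487705141305923, 0.15373577177524567), 86.06938934326172)
 blue 0.11 361 ((0.45791804790496826, 0.2304650843143463), (0.10807095468044281, 0.16117317974567413), 0.18476705253124237)
 blue 0.134 560 ((0.457780122756958, 0.32209286093711853), (0.10876989364624023, 0.029239095747470856), 1.368283748626709)
 rollers 304 ((0.458370566368103, 0.23601016402244568), (0.05693131312727928, 0.12469835579395294), 0.3441547155380249) [0.0891 0.0932]
 rest 1781 [ 0.4418 -0.03    0.02  ] [0.5417 0.0675 0.1126]
  top 173 [ 0.4852 -0.0127  0.1073] ((0.48618656396865845, -0.011392587795853615), (0.06321565806865692, 0.022989142686128616), 6.493018627166748)
side cap n 262 z [0.1139 0.1206 0.1227] x 0.6638104038919449 0.6973799412421694 y -0.04211992589291824 -0.006692524544617995 ((0.6813361048698425, -0.024513544514775276), 0.01867815852165222)
 caddy 578 ((0.6482813358306885, -0.01731395348906517), (0.08659785240888596, 0.15337391197681427), 85.48287200927734)
 blue 0.11 357 ((0.4584185481071472, 0.23769712448120117), (0.1107807531952858, 0.17881838977336884), 0.8847770094871521)
 blue 0.134 284 ((0.45723503828048706, 0.3202079236507416), (0.10912390053272247, 0.03210988640785217), 3.2448291778564453)
 rollers 405 ((0.44428473711013794, 0.24360181391239166), (0.08589988201856613, 0.11606087535619736), 0.6254042387008667) [0.0926 0.0959]
 rest 1363 [ 0.4405 -0.0286  0.0203] [0.5372 0.0682 0.1148]
  top 174 [ 0.4851 -0.0146  0.1084] ((0.4849686622619629, -0.01321868970990181), (0.06426659971475601, 0.019684050232172012), 13.126548767089844)
```

View pics/crop1.png

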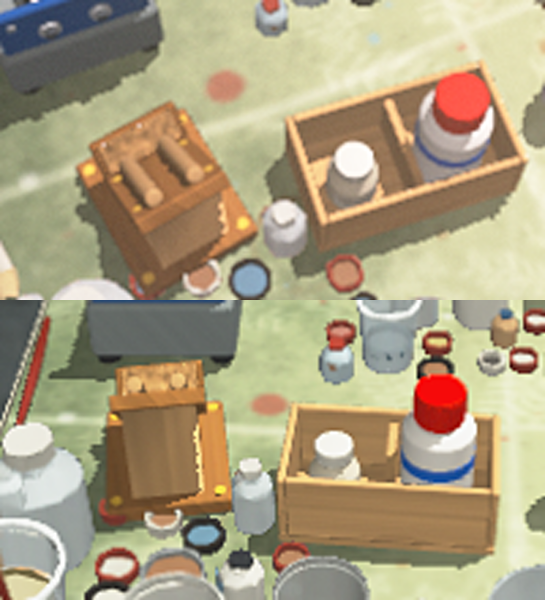

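The crop confirms the choice: large red-capped jar in the caddy's right compartment, bottle in the left. The rest's high end faces −y and its slope descends toward +y (the mill); the mill's guard is at +y. I'll refine the yaws and the rest position.

```bash
python3 - <<'E'
from h import *
np.set_printoptions(precision=4,suppress=True)
from scipy.optimize import least_squares
for cam in ['scene','side']:
    f=np.load(cam+'0.npz');I,D=f['I'],f['D']
    P,r,c=cloud(cam,D,np.ones(D.shape,bool)); hsv=cv2.cvtColor(I,cv2.COLOR_BGR2HSV)[r,c].astype(int)
    wood=(hsv[:,0]>5)&(hsv[:,0]<22)&(hsv[:,1]>90)&(abs(P[:,0]-.487)<.075)&(abs(P[:,1]-.02)<.1)
    s=wood&(P[:,2]>.006)&(P[:,2]<.028)
    print(cam,'base z',np.percentile(P[s,2],[5,50,95]),cv2.minAreaRect(P[s,:2].astype(np.float32)))
    s=wood&(P[:,2]>.1); q=P[s,:2]; w=np.linalg.eigh(np.cov(q.T))[1][:,1]; print(' top edge yaw',np.degrees(np.arctan2(w[1],w[0])))
    # slope plane: y+z rising
    s=wood&(P[:,2]>.03); q=P[s]; n=np.array([0,.7071,.7071]); 
    if cam=='scene':
        d=q@n; h,e=np.histogram(d,bins=np.arange(0.02,.14,.003)); print(' n-hist',dict(zip(e.round(3),h)))
        np.save('q.npy',q)
    blue=(hsv[:,0]>100)&(hsv[:,0]<125)&(hsv[:,1]>140)&(abs(P[:,0]-.45)<.12)&(P[:,1]>.1)&(P[:,1]<.42)
    for nm,s in [('guard',blue&(abs(P[:,2]-.134)<.004)),('front plate',blue&(abs(P[:,2]-.110)<.004)&(P[:,1]<.2))]:
        q=P[s,:2]; w=np.linalg.eigh(np.cov(q.T))[1][:,1]; print(' ',nm,q.min(0),q.max(0),np.degrees(np.arctan(w[1]/w[0])))
    for t in ['rest_bed','mill_bed','rest']:
        for rr in pinpoint(cam,t)[:1]: print(t,rr['conf'],pix2world(cam,rr['position'],z={'rest_bed':.076,'mill_bed':.114,'rest':0}[t]))
s=state(); print({k:np.round(v,3) for k,v in s.items()})
E
```

```text
scene base z [0.0094 0.0126 0.0184] ((0.4822075664997101, -0.0020905956625938416), (0.09620099514722824, 0.16141267120838165), 9.077800750732422)
 top edge yaw -170.00236859783163
 n-hist {np.float64(0.02): np.int64(22), np.float64(0.023): np.int64(18), np.float64(0.026): np.int64(26), np.float64(0.029): np.int64(24), np.float64(0.032): np.int64(27), np.float64(0.035): np.int64(18), np.float64(0.038): np.int64(25), np.float64(0.041): np.int64(22), np.float64(0.044): np.int64(23), np.float64(0.047): np.int64(21), np.float64(0.05): np.int64(32), np.float64(0.053): np.int64(43), np.float64(0.056): np.int64(75), np.float64(0.059): np.int64(188), np.float64(0.062): np.int64(232), np.float64(0.065): np.int64(169), np.float64(0.068): np.int64(77), np.float64(0.071): np.int64(140), np.float64(0.074): np.int64(143), np.float64(0.077): np.int64(53), np.float64(0.08): np.int64(57), np.float64(0.083): np.int64(50), np.float64(0.086): np.int64(64), np.float64(0.089): np.int64(46), np.float64(0.092): np.int64(21), np.float64(0.095): np.int64(3), np.float64(0.098): np.int64(0), np.float64(0.101): n
[... 818 characters left out ...]
-0.07716308437645618
  front plate [0.4067 0.1478] [0.5132 0.1581] 1.9840441213736246
rest_bed 0.72 [[0.4694 0.0662 0.076 ]]
mill_bed 0.95 [[0.4536 0.2251 0.114 ]]
rest 0.89 [[0.4808 0.0377 0.    ]]
{'time': np.float64(1.2), 'joint_pos': array([-1.424,  0.053,  1.613,  0.   ,  1.476, -0.119]), 'joint_vel': array([-0.   ,  0.001, -0.   , -0.   ,  0.001,  0.   ]), 'joint_efforts': array([  0.   , -39.368, -37.046,  -0.   ,   0.001,  -0.   ]), 'tool_pos': array([ 0.164, -0.603,  0.231]), 'tool_rot': array([0.   , 0.991, 0.133, 0.   ]), 'contact_force': array([-0.742,  0.126, -0.072]), 'ft_torque': array([-0.023, -0.016,  0.061]), 'grasp_force': np.float64(0.0), 'gripper_width': np.float64(1.0)}
```

```bash
python3 - <<'E'
from h import *
np.set_printoptions(precision=4,suppress=True)
for cam in ['scene','side']:
    f=np.load(cam+'0.npz');I,D=f['I'],f['D']
    P,r,c=cloud(cam,D,np.ones(D.shape,bool)); hsv=cv2.cvtColor(I,cv2.COLOR_BGR2HSV)[r,c].astype(int)
    q=P[(hsv[:,0]>5)&(hsv[:,0]<22)&(hsv[:,1]>80)&(abs(P[:,0]-.487)<.075)&(abs(P[:,1]-.02)<.1)&(P[:,2]>.008)]
    a=np.radians(9); X=np.array([np.cos(a),np.sin(a),0]); Y=np.array([-np.sin(a),np.cos(a),0]); n=(Y+[0,0,1])/2**.5; u=np.array([0,0,1])*2**.5-n
    F0=np.array([.473,.066,.076]); e=q-F0; x,y,z=e@X,e@n,e@u
    t=q[:,2]>.1; print(cam,'top x',x[t].min(),x[t].max(),'Y',(e@Y)[t].min(),'zmax',q[:,2].max())
    b=q[:,2]<.024; print(' base X',x[b].min(),x[b].max(),'Y',(e@Y)[b].min(),(e@Y)[b].max())
    s=(z>15)|((z>.02)&(z<.072)&(y>-.045)&(y<-.01))
    # profile across slope: median height y per x bin
    for lo in np.arange(-.04,.045,.006):
        k=s&(x>=lo)&(x<lo+.006)
        if k.sum()>5: print('  x %.3f n%d  y med %.4f p90 %.4f'%(lo+.003,k.sum(),np.median(y[k]),np.percentile(y[k],90)))
    k=s; print(' zmax on slope',np.percentile(z[(y>-.045)&(y<-.01)],[1,50,99]))
E
```

```text
scene top x -0.032298520879843806 0.03341741639950552 Y -0.09264778026798527 zmax 0.11258183874848493
 base X -0.04949426749828016 0.04656359229798594 Y -0.1454108295998039 0.012072784953960717
  x -0.031 n38  y med -0.0382 p90 -0.0371
  x -0.025 n41  y med -0.0375 p90 -0.0367
  x -0.019 n52  y med -0.0288 p90 -0.0263
  x -0.013 n35  y med -0.0261 p90 -0.0251
  x -0.007 n27  y med -0.0373 p90 -0.0300
  x -0.001 n38  y med -0.0374 p90 -0.0369
  x 0.005 n39  y med -0.0372 p90 -0.0367
  x 0.011 n58  y med -0.0283 p90 -0.0263
  x 0.017 n35  y med -0.0264 p90 -0.0257
  x 0.023 n19  y med -0.0375 p90 -0.0368
  x 0.029 n32  y med -0.0374 p90 -0.0365
  x 0.035 n8  y med -0.0374 p90 -0.0369
 zmax on slope [-0.0517  0.0278  0.0831]
side top x -0.03287740249436222 0.031727090250964554 Y -0.09180651343718717 zmax 0.11479410128641243
 base X -0.050416237612157605 0.04528463599433465 Y -0.13717683432051767 0.013869018326453026
  x -0.013 n6  y med -0.0302 p90 -0.0268
 zmax on slope [-0.0496  0.0761  0.0846]
```

```bash
python3 -m handwheel '[[[0.03,0.04,0.015,0,0,5],[0.03,0.04,0.015,0,0,5],[0.03,0.04,0.015,0,0,5],[0.03,0.04,0.015,0,0,5],[0.03,0.04,0.015,0,0,5],[0.03,0.04,0,0,0,5],[0.03,0.04,0,0,0,5],[0.03,0.04,0,0,0,5],[0.03,0.04,0,0,0,5],[0.03,0.04,0,0,0,5],[0.03,0.04,0,0,0,5],[0.03,0.04,0,0,0,5],[0.03,0.04,0,0,0,5],[0.03,0.03,0,0,0,5]]]' 1
```

```text
time: 2.37
tool_pos: [0.514, -0.145, 0.2917]
tool_rot: [0.0, 0.734, 0.679, 0.0]
contact_force: [0.5, -1.2, 0.5]
gripper_width: 1.003
grasp_force: 0.0
```

```bash
python3 -m handwheel '[[[0.028,0.02,-0.01,0,0,3],[0.028,0.02,-0.02,0,0,3],[0.028,0.02,-0.02,0,0,3],[0.028,0.02,-0.02,0,0,3],[0.028,0.02,-0.02,0,0,1.5],[0.028,0.02,-0.02,0,0,0],[0,0,0,0,0,0]]]' 1
python3 - <<'E'
from h import *
s=state(); info=camera_info('wrist'); I,D=grab_frame('wrist'); cv2.imwrite('pics/w1.png',I)
print(np.round(s['tool_pos'],4),np.round(s['tool_rot'],4),np.round(s['joint_pos'],2))
P,r,c=cloud('wrist',D,np.ones(D.shape,bool),info); hsv=cv2.cvtColor(I,cv2.COLOR_BGR2HSV)[r,c].astype(int)
k=((hsv[:,0]<8)|(hsv[:,0]>172))&(hsv[:,1]>140)&(abs(P[:,2]-.12)<.008)&(np.hypot(P[:,0]-.682,P[:,1]+.025)<.04)
m=P[k]; print(k.sum(),np.median(m[:,2]) if k.sum() else'', cv2.minEnclosingCircle(m[m[:,2]>np.median(m[:,2])-.003,:2].astype(np.float32)))
E
```

```text
time: 2.95
tool_pos: [0.6816, -0.0233, 0.173]
tool_rot: [-0.005, 0.65, 0.76, -0.002]
contact_force: [-1.2, -0.3, -1.6]
gripper_width: 1.003
grasp_force: 0.0
[ 0.6816 -0.0233  0.173 ] [-0.0046  0.6498  0.7601 -0.0018] [-0.14  0.23  1.52  0.    1.4  -0.3 ]
2665 0.12028372285194824 ((0.6813860535621643, -0.021931719034910202), 0.01839229092001915)
```

View pics/w1.png

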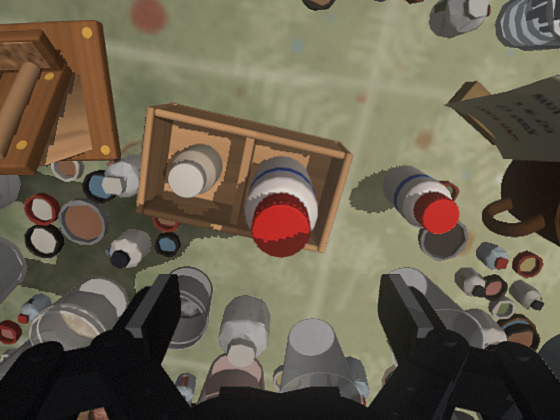

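The wrist view shows the large cap at (281,225) with the jar upright, the bottle cap at (186,180) and the small look-alike at (440,213). The fingers straddle the cap, so I descend.

```bash
python3 -m handwheel '[[[0,0,-0.025,0,0,0],[0,0,-0.025,0,0,0],[0,0,-0.02,0,0,0],[0,0,-0.012,0,0,0],[0,0,0,0,0,0],[0,0,0,0,0,0]]]' 1; python3 -m handwheel '[[[0,0,0,0,0,0],[0,0,0,0,0,0],[0,0,0,0,0,0],[0,0,0,0,0,0],[0,0,0,0,0,0],[0,0,0,0,0,0],[0,0,0,0,0,0],[0,0,0,0,0,0]]]' 0
```

```text
time: 3.5
tool_pos: [0.6812, -0.0278, 0.0999]
tool_rot: [0.0, 0.651, 0.759, 0.0]
contact_force: [0.7, -0.6, 0.4]
gripper_width: 1.003
grasp_force: 0.0
time: 4.17
tool_pos: [0.6825, -0.0274, 0.1009]
tool_rot: [0.001, 0.651, 0.759, 0.001]
contact_force: [1.3, 0.9, 5.1]
gripper_width: 0.399
grasp_force: 60.3
```

```bash
python3 -m handwheel '[[[0,0,0,0,0,0],[0,0,0,0,0,0],[0,0,0,0,0,0],[0,0.002,-0.005,0,0,0],[0,0,-0.004,0,0,0],[0,0,0,0,0,0]]]' 0.6; python3 -m handwheel '[[[0,0,0,0,0,0],[0,0,0,0,0,0],[0,0,0,0,0,0],[0,0,0,0,0,0],[0,0,0,0,0,0],[0,0,0,0,0,0]]]' 0;python3 -m handwheel '[[[0,0,0.01,0,0,0],[0,0,0.02,0,0,0],[0,0,0.025,0,0,0],[0,0,0.025,0,0,0],[0,0,0.025,0,0,0],[0,0,0.02,0,0,0],[0,0,0.01,0,0,0],[0,0,0,0,0,0]]]' 0
```

```text
time: 4.67
tool_pos: [0.6802, -0.025, 0.0881]
tool_rot: [-0.001, 0.651, 0.759, -0.001]
contact_force: [-0.0, 0.1, 0.3]
gripper_width: 0.605
grasp_force: 0.0
time: 5.17
tool_pos: [0.6811, -0.0253, 0.0899]
tool_rot: [-0.0, 0.651, 0.759, -0.0]
contact_force: [0.8, 0.4, -2.9]
gripper_width: 0.423
grasp_force: 60.1
time: 5.83
tool_pos: [0.683, -0.0255, 0.2296]
tool_rot: [0.003, 0.651, 0.759, 0.002]
contact_force: [0.3, -0.2, -2.0]
gripper_width: 0.417
grasp_force: 60.3
```

```bash
python3 -m handwheel '[[[-0.0226,0.0058,0,4.94,0.78,0],[-0.0226,0.0058,0,4.94,0.78,0],[-0.0226,0.0058,0,4.94,0.78,0],[-0.0226,0.0058,0,4.94,0.78,0],[-0.0226,0.0058,0,4.94,0.78,0],[-0.0226,0.0058,0,4.94,0.78,0],[-0.0226,0.0058,0,4.94,0.78,0],[-0.0226,0.0058,0,4.94,0.78,0],[-0.0226,0.0058,0,4.94,0.78,0],[0,0,-0.012,0,0,0],[0,0,-0.012,0,0,0],[0,0,0,0,0,0],[0,0,0,0,0,0]]]' 0
cat > t.py <<'E'
from h import *
from scipy.spatial.transform import Rotation as R
def tool():
    s=state(); q=s['tool_rot']; M=R.from_quat([q[1],q[2],q[3],q[0]]).as_matrix()
    print('pos',np.round(s['tool_pos'],4),'x',M[:,0].round(3),'y',M[:,1].round(3),'z',M[:,2].round(3),'j',np.round(s['joint_pos'],2)); return s['tool_pos'],M
a=np.radians(9); u=np.array([np.sin(a),-np.cos(a),1])/2**.5; n=np.array([-np.sin(a),np.cos(a),1])/2**.5; X=np.array([np.cos(a),np.sin(a),0]); F=np.array([.474,.061,.076])
def inF(P): e=np.asarray(P)-F; return np.stack([e@X,e@n,e@u],-1)
E
python3 - <<'E'
from t import *
p,M=tool(); print(inF(p))
I,D=grab_frame('scene'); np.savez('s2.npz',I=I,D=D)
cv2.imwrite('pics/s2.png',cv2.resize(I[160:340,130:400],None,fx=2.9,fy=2.9))
E
```

```text
time: 6.92
tool_pos: [0.4779, 0.0273, 0.2]
tool_rot: [-0.292, 0.602, 0.701, 0.247]
contact_force: [0.7, -0.6, -1.7]
gripper_width: 0.416
grasp_force: 60.5
pos [0.4779 0.0273 0.2   ] x [-0.105  0.699  0.708] y [ 0.988  0.153 -0.005] z [-0.112  0.699 -0.707] j [-0.46 -0.06  1.92  0.63  1.76 -0.64]
[-0.00145133  0.06373392  0.11169045]
```

View pics/s2.png

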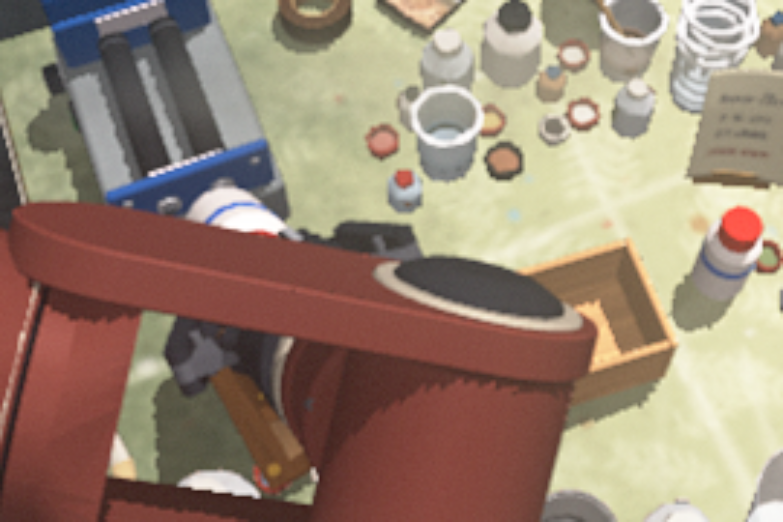

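The jar is held and tilted as intended, foot pointing down the slope towards the mill. I lower it onto the dowels.

```bash
python3 -m handwheel '[[[0.0013,-0.009,-0.009,0,0,0],[0.0013,-0.009,-0.009,0,0,0],[0.0013,-0.009,-0.009,0,0,0],[0.0013,-0.007,-0.007,0,0,0],[0.0008,-0.004,-0.004,0,0,0],[0.0005,-0.003,-0.003,0,0,0],[0,0,0,0,0,0],[0,0,0,0,0,0]]]' 0
python3 -c "
from t import *
p,M=tool(); print(inF(p))"
```

```text
time: 7.63
tool_pos: [0.4845, -0.0142, 0.1601]
tool_rot: [-0.292, 0.602, 0.701, 0.248]
contact_force: [-0.1, -0.4, -2.8]
gripper_width: 0.423
grasp_force: 60.5
pos [ 0.4845 -0.0142  0.1601] x [-0.106  0.699  0.708] y [ 0.988  0.153 -0.003] z [-0.11   0.699 -0.707] j [-0.52  0.04  1.9   0.59  1.73 -0.74]
[-0.00136596  0.00581057  0.11315452]
```

```bash
python3 -m handwheel '[[[0.0009,-0.0014,-0.0014,0,0,0],[0.0009,-0.0014,-0.0014,0,0,0],[-0.0008,0.005,-0.005,0,0,0],[-0.0008,0.005,-0.005,0,0,0],[-0.0006,0.004,-0.004,0,0,0],[-0.0004,0.0025,-0.0025,0,0,0],[0,0,0,0,0,0],[0,0,0,0,0,0]]]' 0
python3 -c "
from t import *
p,M=tool(); print(inF(p))"
```

```text
time: 8.3
tool_pos: [0.4832, 0.0001, 0.1404]
tool_rot: [-0.292, 0.602, 0.701, 0.248]
contact_force: [-0.7, 0.7, -0.9]
gripper_width: 0.421
grasp_force: 60.5
pos [4.832e-01 1.000e-04 1.404e-01] x [-0.106  0.699  0.708] y [ 0.988  0.154 -0.004] z [-0.111  0.699 -0.707] j [-0.5   0.05  1.92  0.6   1.69 -0.74]
[-0.00039472  0.00201393  0.08910211]
```

```bash
python3 -m handwheel '[[[0.0002,-0.001,-0.001,0,0,0],[-0.0003,0.0015,-0.0015,0,0,0],[-0.0002,0.001,-0.001,0,0,0],[0,0,0,0,0,0],[0,0,0,0,0,0]]]' 0
python3 -c "
from t import *
p,M=tool(); print(inF(p))"
```

```text
time: 8.72
tool_pos: [0.4835, 0.0012, 0.1376]
tool_rot: [-0.291, 0.602, 0.701, 0.248]
contact_force: [-1.3, 1.5, 0.4]
gripper_width: 0.421
grasp_force: 60.6
pos [0.4835 0.0012 0.1376] x [-0.106  0.699  0.707] y [ 0.988  0.153 -0.003] z [-0.11   0.699 -0.707] j [-0.5   0.05  1.92  0.6   1.69 -0.74]
[2.75540193e-05 7.24306544e-04 8.63724173e-02]
```

```bash
python3 -m handwheel '[[[-0.0002,0.0011,-0.0011,0,0,0],[-0.0001,0.0007,-0.0007,0,0,0],[0,0,0,0,0,0],[0,0,0,0,0,0]]]' 0
python3 -m handwheel '[[[0,0,0,0,0,0],[0,0,0,0,0,0],[0,0,0,0,0,0],[0,0,0,0,0,0],[0,0,0,0,0,0],[0,0,0,0,0,0]]]' 0.8
python3 - <<'E'
from t import *
p,M=tool(); print(inF(p))
I,D=grab_frame('side'); np.savez('s3.npz',I=I,D=D)
cv2.imwrite('pics/s3.png',cv2.resize(I[150:320,120:320],None,fx=3.5,fy=3.5))
E
```

```text
time: 9.05
tool_pos: [0.4831, 0.0031, 0.1356]
tool_rot: [-0.292, 0.602, 0.701, 0.248]
contact_force: [-1.7, 0.7, 0.1]
gripper_width: 0.422
grasp_force: 60.6
time: 9.55
tool_pos: [0.4832, 0.0029, 0.1356]
tool_rot: [-0.291, 0.602, 0.701, 0.248]
contact_force: [0.0, 0.6, -0.1]
gripper_width: 0.801
grasp_force: 0.0
pos [0.4832 0.0029 0.1356] x [-0.106  0.699  0.707] y [ 0.988  0.153 -0.003] z [-0.11   0.698 -0.707] j [-0.49  0.05  1.93  0.6   1.68 -0.74]
[-3.26785225e-05  5.32605235e-04  8.37842561e-02]
```

View pics/s3.png

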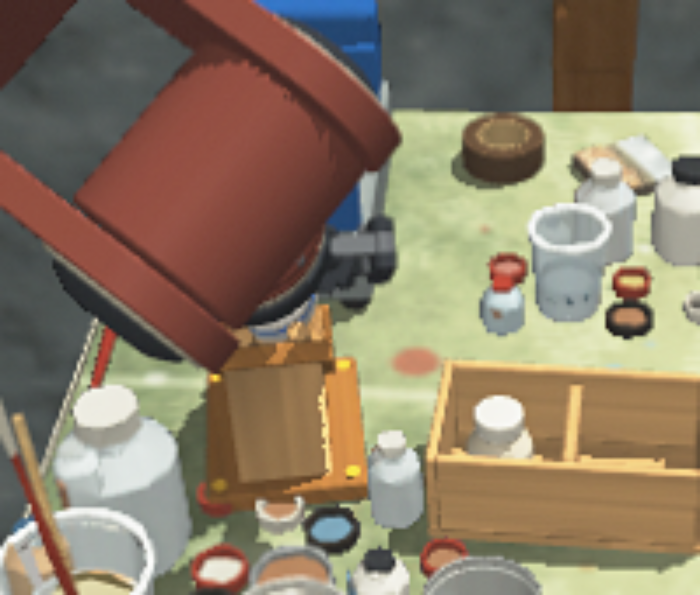

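The jar has been let go on the rest and its band and shoulder show lying along the slope. Next I retreat along the tool axis, then swing over for the side grasp.

```bash
python3 -m handwheel '[[[0.001,-0.008,0.008,0,0,0],[0.0028,-0.0175,0.0177,0,0,0],[0.0028,-0.0175,0.0177,0,0,0],[0.0028,-0.0175,0.0177,0,0,0],[0.0014,-0.0095,0.0096,0,0,0],[-0.0015,0.0085,0.03,-4.94,-0.78,0],[-0.0015,0.0085,0.03,-4.94,-0.78,0],[-0.0015,0.0085,0.03,-4.94,-0.78,0],[-0.0015,0.0085,0.03,-4.94,-0.78,0],[-0.0015,0.0085,0,-4.94,-0.78,0],[-0.0015,0.0085,0,-4.94,-0.78,0],[-0.0015,0.0085,0,-4.94,-0.78,0],[-0.0015,0.0085,0,-4.94,-0.78,0],[-0.0015,0.0085,0,-4.94,-0.78,0],[0,0,0,0,0,0]]]' 0.85
python3 - <<'E'
from t import *
np.set_printoptions(precision=4,suppress=True)
p,M=tool(); info=camera_info('wrist'); I,D=grab_frame('wrist'); cv2.imwrite('pics/w2.png',I)
P,r,c=cloud('wrist',D,np.ones(D.shape,bool),info); hsv=cv2.cvtColor(I,cv2.COLOR_BGR2HSV)[r,c].astype(int)
f=inF(P); k=((hsv[:,0]<8)|(hsv[:,0]>172))&(hsv[:,1]>140)&(abs(f[:,0])<.04)&(f[:,2]>.07)&(f[:,2]<.14)&(abs(f[:,1])<.04)
print('cap',k.sum(),f[k].min(0),f[k].max(0))
k=(abs(f[:,0])<.04)&(f[:,2]>.005)&(f[:,2]<.078)&(f[:,1]>.0)&(f[:,1]<.05)
from scipy.optimize import least_squares
o=least_squares(lambda a:np.hypot(f[k,0]-a[0]-a[2]*(f[k,2]-.04),f[k,1]-a[1]-a[3]*(f[k,2]-.04))-.026,[0,0,0,0],loss='soft_l1',f_scale=.002); print('body',k.sum(),o.x)
E
```

```text
time: 10.85
tool_pos: [0.4798, 0.0124, 0.3273]
tool_rot: [0.001, 0.649, 0.761, 0.0]
contact_force: [0.3, 0.8, -0.2]
gripper_width: 0.847
grasp_force: 0.0
pos [0.4798 0.0124 0.3273] x [-0.157  0.988 -0.001] y [0.988 0.157 0.002] z [ 0.002 -0.001 -1.   ] j [-0.13 -0.34  1.81 -0.    1.67 -0.29]
cap 1291 [-0.0206 -0.0398  0.0709] [0.0186 0.0229 0.1123]
body 2990 [-0.0001  0.0026  0.0056  0.0042]
```

View pics/w2.png

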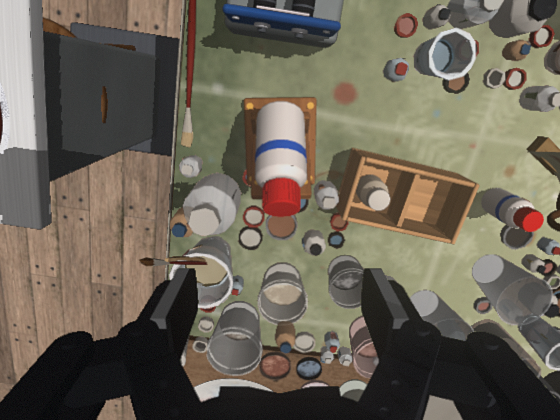

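The jar lies along the slope at (281,165), foot on the ledge and cap high, with the bottle upright at (375,193). I continue to the side-grasp pose.

```bash
python3 -m handwheel '[[[-0.001,0.0077,0,-4.94,-0.78,0],[-0.001,0.0077,0,-4.94,-0.78,0],[-0.001,0.0077,0,-4.94,-0.78,0],[-0.001,0.0077,-0.015,-4.94,-0.78,0],[-0.001,0.0077,-0.015,-4.94,-0.78,0],[-0.001,0.0077,-0.015,-4.94,-0.78,0],[-0.001,0.0077,-0.015,-4.94,-0.78,0],[-0.001,0.0077,-0.015,-4.94,-0.78,0],[-0.001,0.0077,-0.015,-4.94,-0.78,0],[0,0,-0.025,0,0,0],[0,0,-0.025,0,0,0],[0,0,-0.015,0,0,0],[0,0,0,0,0,0],[0,0,0,0,0,0]]]' 0.85
python3 -c "
from t import *
p,M=tool(); print(inF(p))"
```

```text
time: 12.07
tool_pos: [0.4713, 0.0777, 0.1709]
tool_rot: [0.291, 0.602, 0.701, -0.249]
contact_force: [-0.3, 0.1, -0.1]
gripper_width: 0.851
grasp_force: 0.0
pos [0.4713 0.0777 0.1709] x [-0.106  0.699 -0.708] y [0.989 0.151 0.001] z [ 0.107 -0.699 -0.707] j [ 0.41 -0.07  1.98 -0.76  1.5   0.42]
[-8.25207870e-05  7.90804057e-02  5.51646052e-02]
```

```bash
python3 -m handwheel '[[[0.0015,-0.0095,-0.0107,0,0,0],[0.0015,-0.0095,-0.0107,0,0,0],[0.0015,-0.0095,-0.0107,0,0,0],[0.0015,-0.0095,-0.0107,0,0,0],[0.0015,-0.0095,-0.0107,0,0,0],[0.0013,-0.008,-0.009,0,0,0],[0.0012,-0.008,-0.009,0,0,0],[0,0,0,0,0,0],[0,0,0,0,0,0],[0,0,0,0,0,0]]]' 0.85
python3 -c "
from t import *
p,M=tool(); print(inF(p))"
```

```text
time: 12.9
tool_pos: [0.482, 0.0154, 0.1006]
tool_rot: [0.292, 0.602, 0.701, -0.248]
contact_force: [-0.6, 0.3, 0.5]
gripper_width: 0.852
grasp_force: 0.0
pos [0.482  0.0154 0.1006] x [-0.105  0.699 -0.707] y [0.988 0.153 0.004] z [ 0.111 -0.698 -0.707] j [ 0.29 -0.01  2.06 -0.81  1.32  0.44]
[ 0.00071508 -0.0153732   0.05014321]
```

```bash
python3 -m handwheel '[[[0,0,0,0,0,0],[0,0,0,0,0,0],[0,0,0,0,0,0],[0,0,0,0,0,0],[0,0,0,0,0,0],[0,0,0,0,0,0],[0,0,0,0,0,0]]]' 0
python3 -m handwheel '[[[-0.0005,0.003,0.004,0,0,0],[-0.0010,0.006,0.008,0,0,0],[-0.0015,0.01,0.014,0,0,0],[-0.0015,0.01,0.018,0,0,0],[-0.0015,0.01,0.022,0,0,0],[0,0.01,0.03,0,0,0],[0,0.01,0.03,0,0,0],[0,0,0.02,0,0,0],[0,0,0,0,0,0]]]' 0
python3 -c "
from t import *
p,M=tool(); print(inF(p))"
```

```text
time: 13.48
tool_pos: [0.481, 0.0158, 0.1009]
tool_rot: [0.291, 0.602, 0.701, -0.248]
contact_force: [-4.7, 4.5, 6.6]
gripper_width: 0.587
grasp_force: 60.9
time: 14.23
tool_pos: [0.4777, 0.0761, 0.2518]
tool_rot: [0.294, 0.603, 0.701, -0.244]
contact_force: [0.7, 0.0, -2.1]
gripper_width: 0.592
grasp_force: 62.8
pos [0.4777 0.0761 0.2518] x [-0.1    0.701 -0.706] y [0.988 0.155 0.013] z [ 0.119 -0.696 -0.708] j [ 0.4  -0.15  1.92 -0.76  1.6   0.32]
[0.00601914 0.13441021 0.11417819]
```

```bash
python3 -m handwheel '[[[0,0,0.01,4.94,0.78,0],[-0.0022,0.0176,0.003,4.94,0.78,0],[-0.0022,0.0176,0.003,4.94,0.78,0],[-0.0022,0.0176,0.003,4.94,0.78,0],[-0.0022,0.0176,0,4.94,0.78,0],[-0.0022,0.0176,0,4.94,0.78,0],[-0.0022,0.0176,0,4.94,0.78,0],[-0.0022,0.0176,0,4.94,0.78,0],[-0.0022,0.0176,0,4.94,0.78,0],[-0.0022,0.0176,0,0,0,-4.2],[0,0,0,0,0,-4.2],[0,0,0,0,0,0],[0,0,0,0,0,0]]]' 0
python3 - <<'E'
from t import *
np.set_printoptions(precision=4,suppress=True)
p,M=tool(); info=camera_info('wrist'); I,D=grab_frame('wrist'); cv2.imwrite('pics/w3.png',I)
P,r,c=cloud('wrist',D,np.ones(D.shape,bool),info); hsv=cv2.cvtColor(I,cv2.COLOR_BGR2HSV)[r,c].astype(int)
blue=(hsv[:,0]>100)&(hsv[:,0]<125)&(hsv[:,1]>140)
for z in (.11,.134):
    q=P[blue&(abs(P[:,2]-z)<.005)&(abs(P[:,0]-.458)<.09)]; print('blue',z,len(q), cv2.minAreaRect(q[:,:2].astype(np.float32)) if len(q)>9 else '')
red=((hsv[:,0]<8)|(hsv[:,0]>172))&(hsv[:,1]>140)&(P[:,2]>.2); print('cap',red.sum(),P[red].min(0),P[red].max(0))
k=(P[:,2]>p[2]+.02)&(P[:,2]<p[2]+.06)&(hsv[:,2]>120)&(abs(P[:,0]-p[0])<.024)&(P[:,1]>p[1]-.07)&(P[:,1]<p[1]+.07)&~red
q=P[k]; print('jar',k.sum(),q.min(0),q.max(0))
E
```

```text
time: 15.32
tool_pos: [0.4549, 0.2324, 0.2631]
tool_rot: [-0.0, 0.704, 0.71, -0.001]
contact_force: [-0.5, -0.1, -2.0]
gripper_width: 0.589
grasp_force: 63.0
pos [0.4549 0.2324 0.2631] x [-0.008  1.    -0.001] y [ 1.     0.008 -0.003] z [-0.003 -0.001 -1.   ] j [ 0.33 -0.24  1.83 -0.    1.55  0.32]
blue 0.11 1069 ((0.4573739171028137, 0.3046056926250458), (0.10949971526861191, 0.006669584661722183), 0.855374813079834)
blue 0.134 6062 ((0.45695629715919495, 0.324309766292572), (0.10942357033491135, 0.030518606305122375), 0.9274923205375671)Traceback (most recent call last):
  File "<stdin>", line 8, in <module>
    return umr_minimum(a, axis, None, out, keepdims, initial, where)
ValueError: zero-size array to reduction operation minimum which has no identity
```

View pics/w3.png

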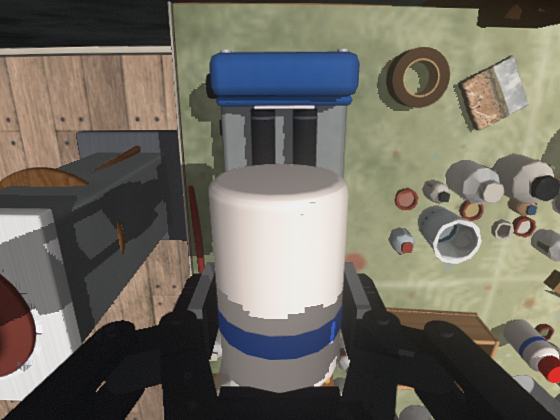

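The wrist view shows the jar held level, foot toward the guard at (285,75), and its body centred over the rollers. I check foot position and pitch next.

```bash
python3 - <<'E'
from t import *
np.set_printoptions(precision=4,suppress=True)
p,M=tool(); info=camera_info('wrist'); I,D=grab_frame('wrist')
P,r,c=cloud('wrist',D,np.ones(D.shape,bool),info)
k=(P[:,2]>p[2]-.02)&(abs(P[:,0]-p[0])<.03)&(r>160)&(r<305)&(c>205)&(c<355); q=P[k]; print(k.sum(),q.min(0),q.max(0))
for a in np.arange(.23,.30,.005):
    m=q[(q[:,1]>=a)&(q[:,1]<a+.005)]
    if len(m)>30: print(a.round(3),len(m),'ztop',np.percentile(m[:,2],97),'x',m[:,0].min(),m[:,0].max())
E
```

```text
pos [0.455  0.2324 0.2634] x [-0.007  1.    -0.001] y [ 1.     0.007 -0.002] z [-0.002 -0.001 -1.   ] j [ 0.33 -0.24  1.83 -0.    1.55  0.32]
18912 [0.425  0.233  0.2578] [0.485  0.2858 0.3079]
0.235 155 ztop 0.2946511132921499 x 0.42893961571484307 0.4797345458029166
0.24 1153 ztop 0.3011724747314374 x 0.424997658537193 0.4849715108509553
0.245 1290 ztop 0.30649244439161344 x 0.4297445987078381 0.48310815413549524
0.25 1603 ztop 0.30654211839777823 x 0.42923134787825357 0.4788538008582337
0.255 1662 ztop 0.3065386836686169 x 0.42838083077148476 0.47863758940877643
0.26 1732 ztop 0.30654912337595835 x 0.42910584066722557 0.47845924495145464
0.265 1814 ztop 0.30648570563848077 x 0.4284031649199508 0.47847929357310315
0.27 1909 ztop 0.30663738099971105 x 0.42792839103900654 0.47829946844562093
0.275 1986 ztop 0.30654456156081206 x 0.4289014433797857 0.47830155581082057
0.28 4097 ztop 0.3058485695770703 x 0.42818245415612355 0.4788858035933364
0.285 1502 ztop 0.3009306128905056 x 0.43617374128751646 0.4769986505714583
```

```bash
python3 -m handwheel '[[[0.001,0.001,-0.015,0,0,0],[0.001,0,-0.025,0,0,0],[0.0015,0,-0.03,0,0,0],[0,0,-0.03,0,0,0],[0,0,-0.025,0,0,0],[0,0,-0.02,0,0,0],[0,0,-0.011,0,0,0],[0,0,-0.002,0,0,0],[0,0,0,0,0,0],[0,0,0,0,0,0]]]' 0
python3 -m handwheel '[[[0,0,-0.0015,0,0,0],[0,0,-0.0015,0,0,0],[0,0,-0.0015,0,0,0],[0,0,0,0,0,0],[0,0,0,0,0,0]]]' 0
```

```text
time: 16.25
tool_pos: [0.4601, 0.2339, 0.1083]
tool_rot: [0.001, 0.705, 0.709, 0.001]
contact_force: [0.5, -0.0, -1.5]
gripper_width: 0.59
grasp_force: 63.0
time: 16.67
tool_pos: [0.4591, 0.2337, 0.1025]
tool_rot: [0.0, 0.705, 0.709, 0.0]
contact_force: [-0.4, -0.5, -3.0]
gripper_width: 0.587
grasp_force: 63.0
```

```bash
python3 -m handwheel '[[[0,0,-0.001,0,0,0],[0,0,-0.001,0,0,0],[0,0,-0.001,0,0,0],[0,0,0,0,0,0],[0,0,0,0,0,0]]]' 0
python3 -m handwheel '[[[0,0,-0.001,0,0,0],[0,0,-0.0005,0,0,0],[0,0,0,0,0,0],[0,0,0,0,0,0]]]' 0
```

```text
time: 17.08
tool_pos: [0.459, 0.2336, 0.0991]
tool_rot: [-0.0, 0.705, 0.709, -0.0]
contact_force: [0.4, -0.0, -2.6]
gripper_width: 0.591
grasp_force: 63.0
time: 17.42
tool_pos: [0.459, 0.2336, 0.0977]
tool_rot: [-0.0, 0.705, 0.709, -0.0]
contact_force: [0.4, -0.5, -2.4]
gripper_width: 0.587
grasp_force: 63.0
```

```bash
python3 -m handwheel '[[[0,0,-0.0007,0,0,0],[0,0,-0.0007,0,0,0],[0,0,0,0,0,0],[0,0,0,0,0,0]]]' 0
python3 -m handwheel '[[[0,0,-0.0007,0,0,0],[0,0,0,0,0,0],[0,0,0,0,0,0]]]' 0
```

```text
time: 17.75
tool_pos: [0.4591, 0.2337, 0.0973]
tool_rot: [-0.0, 0.705, 0.709, -0.0]
contact_force: [-4.1, -2.1, 6.8]
gripper_width: 0.591
grasp_force: 63.8
time: 18.0
tool_pos: [0.4591, 0.2337, 0.0973]
tool_rot: [-0.0, 0.705, 0.709, -0.0]
contact_force: [-6.6, -1.8, 7.7]
gripper_width: 0.589
grasp_force: 64.4
```

Contact made, with a side force showing about 1–2 mm offset in +x; I ease that off and release.

```bash
python3 -m handwheel '[[[-0.001,0,0,0,0,0],[-0.001,0,0,0,0,0],[0,0,0,0,0,0],[0,0,0,0,0,0]]]' 0
python3 -m handwheel '[[[0,0,0,0,0,0],[0,0,0,0,0,0],[0,0,0,0,0,0],[0,0,0,0,0,0],[0,0,0,0,0,0]]]' 0.8
python3 -m handwheel '[[[0,0,0.01,0,0,0],[0,0,0.015,0,0,0],[0,0,0.025,0,0,0],[0,0,0.03,0,0,0],[0,0,0.03,0,0,0],[0,0,0.03,0,0,0],[0,-0.02,0.01,0,0,0],[0,-0.04,0,0,0,0],[0,-0.04,0,0,0,0],[0,-0.04,0,0,0,0],[0,-0.03,0,0,0,0],[0,0,0,0,0,0]]]' 0.8
python3 - <<'E'
from t import *
np.set_printoptions(precision=4,suppress=True)
p,M=tool(); info=camera_info('wrist'); I,D=grab_frame('wrist'); cv2.imwrite('pics/w4.png',I)
P,r,c=cloud('wrist',D,np.ones(D.shape,bool),info); hsv=cv2.cvtColor(I,cv2.COLOR_BGR2HSV)[r,c].astype(int)
blue=(hsv[:,0]>100)&(hsv[:,0]<125)&(hsv[:,1]>140)
q=P[blue&(abs(P[:,2]-.134)<.005)&(abs(P[:,0]-.458)<.09)]; print('guard',cv2.minAreaRect(q[:,:2].astype(np.float32)))
k=(abs(P[:,0]-.458)<.03)&(P[:,2]>.12)&(P[:,2]<.15)&(P[:,1]>.15)&(P[:,1]<.30)
q=P[k]; print(q.min(0),q.max(0)); print('top',np.percentile(q[:,2],97)); 
red=((hsv[:,0]<8)|(hsv[:,0]>172))&(hsv[:,1]>140)&k; print('cap',P[red].min(0),P[red].max(0))
for a in np.arange(.2,.29,.01):
    m=q[(q[:,1]>=a)&(q[:,1]<a+.01)]
    if len(m)>30: print(a.round(3),np.percentile(m[:,2],97),m[:,0].min(),m[:,0].max())
E
```

```text
time: 18.33
tool_pos: [0.4588, 0.2337, 0.0972]
tool_rot: [0.001, 0.705, 0.709, 0.002]
contact_force: [1.1, -1.9, 6.0]
gripper_width: 0.593
grasp_force: 63.7
time: 18.75
tool_pos: [0.4566, 0.2336, 0.0951]
tool_rot: [-0.0, 0.705, 0.709, -0.0]
contact_force: [-0.9, -0.2, -0.1]
gripper_width: 0.799
grasp_force: 0.0
time: 19.75
tool_pos: [0.4571, 0.0595, 0.2466]
tool_rot: [0.001, 0.707, 0.707, -0.0]
contact_force: [-0.1, 0.7, 0.0]
gripper_width: 0.796
grasp_force: 0.0
pos [0.4571 0.0595 0.2466] x [ 0.     1.    -0.002] y [ 1.    -0.     0.001] z [ 0.001 -0.002 -1.   ] j [-0.03 -0.37  1.96 -0.    1.55 -0.03]
guard ((0.0, 0.0), (0.0, 0.0), 0.0)
[0.4411 0.172  0.12  ] [0.4764 0.1995 0.135 ]
top 0.1329901033721438
cap [0.4421 0.172  0.12  ] [0.4764 0.1981 0.135 ]
```

View pics/w4.png

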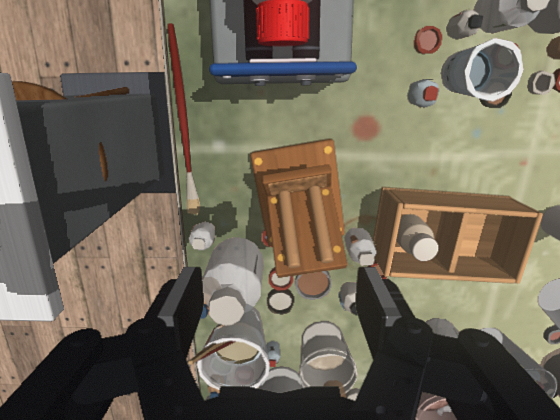

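The cap is on the mill at (283,20), pointing away from the guard; the bottle stands upright at (418,240). One last numeric check from the fixed cameras.

```bash
python3 -m handwheel '[[[0,-0.04,0.02,0,0,0],[0,-0.04,0.02,0,0,0],[0,-0.04,0,0,0,0],[0,0,0,0,0,0],[0,0,0,0,0,0],[0,0,0,0,0,0]]]' 0.8
python3 - <<'E'
from t import *
from scipy.optimize import least_squares
np.set_printoptions(precision=4,suppress=True)
for cam in('scene','side'):
    I,D=grab_frame(cam); P,r,c=cloud(cam,D,np.ones(D.shape,bool)); hsv=cv2.cvtColor(I,cv2.COLOR_BGR2HSV)[r,c].astype(int)
    k=(abs(P[:,0]-.458)<.03)&(P[:,2]>.118)&(P[:,2]<.15)&(P[:,1]>.205)&(P[:,1]<.282)&((hsv[:,1]<60))
    q=P[k]; 
    o=least_squares(lambda a:np.hypot(q[:,0]-a[0]-a[2]*(q[:,1]-.229),q[:,2]-a[1]-a[3]*(q[:,1]-.229))-.026,[.458,.114,0,0],loss='soft_l1',f_scale=.002)
    red=((hsv[:,0]<8)|(hsv[:,0]>172))&(hsv[:,1]>140)&(abs(P[:,0]-.458)<.03)&(P[:,2]>.11)&(P[:,1]>.14)&(P[:,1]<.25)
    print(cam,k.sum(),o.x,'y',q[:,1].min(),q[:,1].max(),'cap',P[red].min(0),P[red].max(0)) if k.sum()>30 and red.any() else print(cam,k.sum(),'hidden')
E
```

```text
time: 20.3
tool_pos: [0.4571, -0.0499, 0.2828]
tool_rot: [-0.0, 0.705, 0.709, 0.0]
contact_force: [-0.1, -0.1, -0.0]
gripper_width: 0.795
grasp_force: 0.0
scene 0 hidden
side 298 [ 0.4577  0.1145 -0.002  -0.0153] y 0.20501196740680505 0.2819702304814744 cap [0.4398 0.1687 0.11  ] [0.477  0.1945 0.1352]
```

Axis at x 0.4577, z 0.1145, and level to 0.015 rad, with the centre at y about 0.227–0.229. All of these are within tolerance, so I hand in.

```bash
python3 -c "
from plant import job_done
print(job_done())"
```

```text
the job is handed in; nothing more can be done
None
```

The jar was parked on the angled rest and let go, then laid on the rollers with its cap away from the belt guard and released, and the job was handed in at about 20 s; no verdict came back, but the last camera check put it within every tolerance and the bottle was still upright.

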